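# Clear the pile on the painting table into the trays

### The arm

A 6-joint arm with a two-finger parallel gripper is mounted at the origin on the work surface. World frame = base frame: x ahead of the robot, y to its left, z up, the work surface at z = 0. Lengths are in mm, angles in rad, forces in N, time in s.
With the tool pointing down it reaches from about 350 to 775 mm from the base axis. Payload 7.3 kg.
Tool frame: the origin (TCP) lies midway between the tips of the shut fingers; the grasp point (between the pads) lies 19 mm behind it; z points along the fingers, y is the line along which they close (so a half turn about z gives the same grasp; the last joint's range is limited). The gripper opens to 92 mm and grips with 3 to 60 N. Pads are 19 mm wide; open, the fingers measure 130 mm over their backs; the gripper's body (75 mm by 190 mm) begins 47 mm behind the grasp point.
Start: joints at [1.117, 0.342, 1.524, -0, 1.275, -0.146], TCP at [159.041, 500.351, 226.741] pointing down, gripper open.
Joint ranges: [-2.53, 2.53], [-0.77, 2.02], [0.04, 2.7], [-1, 4.14], [0.28, 2.66], [-3.11, 3.11]. Speed limits (rad/s): [2.57, 2.57, 3.14, 3.14, 3.14, 3.14].

### API

Orientations are given as [roll, pitch, yaw] about the fixed x, y, z axes, in that order (R = Rz(yaw) Ry(pitch) Rx(roll)).
In Python, from plant import get_obs, capture, camera_model, close_job, search_frame, regions_of, pinpoint gives the robot as it stands. The module is installed in compiled form; this text tells all that it offers.
- The arm moves only by the shell command python3 -m pendant 'ROWS'. ROWS is JSON, one flat list of numbers, 7 for each row, row after row: the shift along the tool's x, y, z in units of 30 mm (1.0 is 30 mm), then the turn, a rotation vector about the tool's x, y, z in units of 4 degrees (1.0 is 4 degrees), then the closure, from -1 (fully open) to 1 (shut), so that 0 is half open. In form: [dx, dy, dz, wx, wy, wz, gripper, dx, dy, dz, wx, wy, wz, gripper, ...]. A call has 1 to 12 rows; each row shifts and turns the commanded pose from where the row before left it, along the tool's axes as they then stand; what a row does not reach is not made up. A row lasts 1/10 s, in which the tool goes at most 50 mm and 8.59 degrees, less where a joint would pass 70% of its speed; a pose out of reach is approached as far as the arm can. A call with a number of a shift or a turn outside -1 to 1 is refused whole. A call with a gripper value outside its range is refused whole. The fingers move at their own pace and stop on an object; the grip force is fixed at half the most. Time passes only in rows, so rows that do not move let the fingers close. It gives the time, the measured TCP pose, the force, the opening and the grip force at its end, in the units of the state.
- get_obs(): the state, without advancing time (a new reading comes with each control period).
- capture(name): name is "scene" or "top" or "wrist"; returns the picture (480x640x3 uint8, red, green, blue); there is no depth.
- camera_model(name): a dict with "fov_y" (degrees; the focal length in pixels is half the picture's height over the tangent of half this angle, whatever the lens; pixels are square), "cx", "cy" (the principal point, pixels), "pose" (4x4, takes a point from camera to world coordinates). Camera axes: x right, y up, looking along -z (the intrinsics and any distortion apply to the point x, -y, -z); pixel columns grow to the right and rows downward; lengths in mm; the calibration is good to about 2 mm. A picture is of the moment at which its call begins: read the wrist's pose just before it. camera_model takes no time and is no camera call; for the wrist camera it gives the pose at the moment of the call.
- close_job(): hands the job in; it is judged then, once.
Trained networks look in the newest picture that a camera, given by its name, has taken for a name from the list of things; names that differ only in an ending like _2 or _b are one class to them, and where a whole thing is asked for, a point or a joint stands for the part that bears it (a point fixed in the world has none). Each returns a list of dicts, best first, with "score" (0 to 1); they miss things now and then, are a little off and sometimes report something else, mostly with a low value. They report only what shows in the picture. A call takes as long as a camera call. They do not tell look-alikes from the thing itself.
- search_frame(camera, thing): "location" ([column, row] in pixels, amid what is visible of it).
- regions_of(camera, thing): "pixels" (480x640 bool, what is visible of it) and "location" ([column, row] in pixels, amid what is visible of it).
- pinpoint(camera, thing): "location" ([column, row] in pixels: a listed point, or the origin of a listed thing).
The state is a dict: "time": time; "joint_positions": joint angles; "dq": joint speeds; "tau": joint torques, N m; "tool_pos": TCP position; "tcp_rot": TCP orientation; "contact_force": force on the tool from outside, world axes, zero at the start; "moment": the same for the moment, N m; "grip_width": finger opening in mm; "finger_force": force on a finger pad.
Only numpy, scipy, OpenCV 4.12 (cv2) and the standard library are available. Lean on these libraries where they do the work, as an engineer would, in place of code of your own. Each camera call takes 0.05 s, during which the arm holds its last target. There are 200 camera calls.

### The job

Take apart the pile of painting gear and set each piece, right way up and flat, inside its own shallow wooden tray: the white paint box in the large rectangular tray, the cork block in the small rectangular tray, the round tin in the large round tray and the little brass cup in the small round tray. Leave the jam jar and the ink bottle standing where they are.

Things in the scene. Friction and masses are not known exactly. Their poses are not given: they have to be found in the camera images.
- paint_box: Closed white enamelled metal paint box, the bottom of the pile: 110 mm long (its x), 60 mm wide (its y), 28 mm high, about 0.25 kg, loose. Origin at the centre of its underside, z up. It stands on the table at any yaw within 0.8 rad of lengthwise along world x; which spot of the table it stands on changes. The two ends are alike.
- cork_block: Cork sanding block, second in the pile, lying on the paint box: 80 mm long (its x), 46 mm wide (its y), 30 mm high, about 0.07 kg, loose. Origin at the centre of its underside, z up; roughly parallel to the box. The two ends are alike.
- tin: Closed round aluminium tin, third in the pile, standing on the cork block: 46 mm diameter, 32 mm high, straight sides, about 0.12 kg, loose. Origin at the centre of its underside, z up.
- dipper: Small round brass palette cup, the top of the pile, standing on the tin: 26 mm diameter, 28 mm high, straight sides, dark mouth on top, closed inside, about 0.06 kg, loose. Origin at the centre of its underside, z up.
- box_tray: Large rectangular wooden tray with a dark rim and a lighter floor for the paint box, fixed to the table: inside 130 mm (its x) by 80 mm (its y), outside 138 by 88 mm. Its floor is 3 mm and its rim 8 mm above the table. Origin at the centre of its underside on the table, z up. The four trays and the pile change spots with one another, and the trays' yaw varies.
- block_tray: Small rectangular wooden tray with a dark rim and a lighter floor for the cork block, fixed to the table: inside 100 mm (its x) by 66 mm (its y), outside 108 by 74 mm; floor 3 mm and rim 8 mm above the table. Origin at the centre of its underside, z up.
- tin_tray: Large round wooden tray with a dark rim and a lighter floor for the tin, fixed to the table: inside diameter 68 mm, outside 76 mm; floor 3 mm and rim 8 mm above the table. Origin at the centre of its underside, z up.
- dipper_tray: Small round wooden tray with a dark rim and a lighter floor for the brass cup, fixed to the table: inside diameter 46 mm, outside 54 mm; floor 3 mm and rim 8 mm above the table. Origin at the centre of its underside, z up.
- jam_jar: Green glass jam jar with a steel lid, 66 mm diameter, 88 mm high, standing loose among the trays. Origin at the centre of its underside. To be left standing where it is.
- ink_bottle: Small amber glass ink bottle with a black cap, 42 mm diameter, 62 mm high, standing loose among the trays. Origin at the centre of its underside. To be left standing where it is.
There are look-alikes about, which are no part of the job. Leave any orange or turquoise look-alike of the box_tray alone.

How it is judged:
By the outcome, as a careful person would: the job done as asked, in the order asked, and still so for the second after the job is handed in, with the robot touching nothing.
It also fails if it takes over 120 s, if anything falls off the work surface, if the arm or the gripper's body presses on something with over 40 N, if the wrist force passes 120 N, or if a joint passes its speed limit or range.

## Working session

There is one attempt and no reset: what is moved stays moved. The work goes in short steps, Python scripts to look and compute and a shell command to move; the robot and the scene stay as the last step left them, time stands still between calls to the robot, and variables do not carry over. Pictures are saved under pics/ and viewed, at most 14 in all, crops included, and the job is handed in when it is done.

```bash
mkdir -p pics; python3 - <<'E'
from plant import *
import cv2
for n in ("top","scene"):
    im=capture(n); cv2.imwrite(f"pics/{n}0.png",im[:,:,::-1]); m=camera_model(n); print(n,{k:(v if k!='pose' else [list(map(lambda x:round(float(x),3),r)) for r in v]) for k,v in m.items()})
for t in "paint_box cork_block tin dipper box_tray block_tray tin_tray dipper_tray jam_jar ink_bottle".split():
    print(t,[(round(r['score'],2),[round(float(x)) for x in r['location']]) for r in pinpoint("top",t)][:4])
print(get_obs())
E
```

```text
top {'fov_y': 42.97800787797104, 'cx': 334.2313203987012, 'cy': 246.6762192714192, 'pose': [[-0.017, 0.98, -0.2, 149.203], [-1.0, -0.016, 0.006, 81.961], [0.003, 0.2, 0.98, 1546.602], [0.0, 0.0, 0.0, 1.0]]}
scene {'fov_y': 54.90661706349072, 'cx': 313.9950645492392, 'cy': 245.79045885953656, 'pose': [[0.893, -0.267, 0.362, 788.436], [0.45, 0.52, -0.726, -609.21], [0.006, 0.811, 0.585, 629.517], [0.0, 0.0, 0.0, 1.0]]}
paint_box [(0.6, [444, 184])]
cork_block [(0.85, [444, 174])]
tin [(0.79, [446, 175])]
dipper [(0.64, [450, 170]), (0.16, [297, 241])]
box_tray [(0.84, [229, 353]), (0.75, [288, 170]), (0.6, [177, 276])]
block_tray [(0.71, [450, 171]), (0.7, [362, 244])]
tin_tray [(0.72, [245, 289])]
dipper_tray [(0.64, [478, 286])]
jam_jar [(0.78, [362, 174])]
ink_bottle [(0.85, [296, 240]), (0.5, [243, 288]), (0.31, [443, 182])]
{'time': 0.6, 'joint_positions': array([ 1.11698180e+00,  3.42033441e-01,  1.52409567e+00,  1.41821014e-05,
        1.27536770e+00, -1.46014517e-01]), 'dq': array([ 0.00225601, -0.00114849, -0.00133596,  0.00042802,  0.00056315,
       -0.0012017 ]), 'tau': array([-8.95021981e-05, -4.30932319e+01, -2.44395930e+01,  7.17785815e-02,
        4.85431706e-02, -9.21227553e-06]), 'tool_pos': array([159.05148137, 500.36098367, 226.72465379]), 'tcp_rot': array([3.14149585e+00, 5.21375784e-07, 2.83378852e+00]), 'contact_force': array([ 0.43756539,  0.05999268, -0.06232082]), 'moment': array([-0.00073083,  0.02601896, -0.01528568]), 'finger_force': 0.0, 'grip_width': 91.65687441976283}
```

View pics/top0.png

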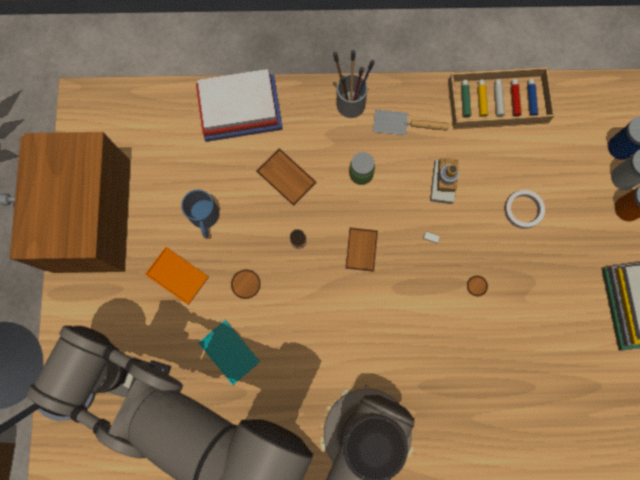

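View pics/scene0.png

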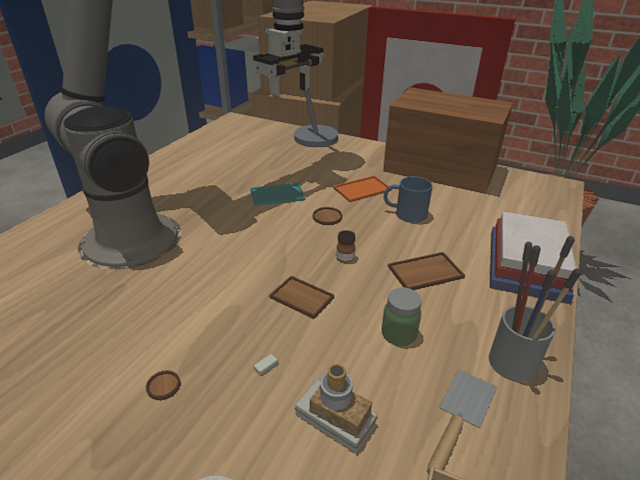

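```bash
cat > h.py <<'E'
from plant import *
import numpy as np, cv2
from scipy.spatial.transform import Rotation as R
def ray(m,px):
    px=np.atleast_2d(px).astype(float); f=240/np.tan(np.radians(m['fov_y']/2))
    d=np.c_[(px[:,0]-m['cx'])/f,-(px[:,1]-m['cy'])/f,-np.ones(len(px))]
    P=np.array(m['pose']); return P[:3,3],d@P[:3,:3].T
def plane(m,px,z):
    o,d=ray(m,px); return (o+d*((z-o[2])/d[:,2])[:,None])[:,:2]
def proj(m,p):
    P=np.array(m['pose']); c=(np.atleast_2d(p)-P[:3,3])@P[:3,:3]; f=240/np.tan(np.radians(m['fov_y']/2))
    return np.c_[m['cx']+f*c[:,0]/-c[:,2],m['cy']-f*c[:,1]/-c[:,2]]
def two(ma,pa,mb,pb):
    (o1,d1),(o2,d2)=ray(ma,pa),ray(mb,pb); d1=d1[0];d2=d2[0]
    t=np.linalg.lstsq(np.c_[d1,-d2],o2-o1,rcond=None)[0]; return (o1+t[0]*d1+o2+t[1]*d2)/2
def rect(m,mask,z):
    c=max(cv2.findContours(mask.astype(np.uint8),cv2.RETR_EXTERNAL,cv2.CHAIN_APPROX_NONE)[0],key=len)[:,0,:]
    w=plane(m,c,z).astype(np.float32); (c,(a,b),_)=r=cv2.minAreaRect(w); q=cv2.boxPoints(r)
    e=max((q[1]-q[0],q[2]-q[1]),key=np.linalg.norm); y=np.arctan2(e[1],e[0]); y=(y+np.pi/2)%np.pi-np.pi/2
    return np.round(c,1),np.round((max(a,b),min(a,b)),1),round(float(y),3)
def want(xyz,yaw):
    """rows needed: shift in tool axes (units) and wz (units) from the measured pose, tool down"""
    o=get_obs(); Rt=R.from_euler('xyz',o['tcp_rot']); d=Rt.inv().apply(np.array(xyz)-o['tool_pos'])/30
    ca=[]
    ty=o['tcp_rot'][2]
    dy=(yaw-ty+np.pi/2)%np.pi-np.pi/2
    print('tool',o['tool_pos'].round(1),o['tcp_rot'].round(3),'shift units',d.round(2),'wz units',round(-np.degrees(dy)/4,2),'j6',o['joint_positions'][5].round(2),'t',round(o['time'],2))
E
python3 - <<'E'
from h import *
zs=dict(paint_box=0,cork_block=28,tin=58,dipper=90,jam_jar=0,ink_bottle=0,box_tray=0,block_tray=0,tin_tray=0,dipper_tray=0)
for n in ("top","scene"):
    capture(n); m=camera_model(n)
    for t in zs:
        if t!='box_tray':print(n,t,[(round(r['score'],2),plane(m,r['location'],zs[t])[0].round()) for r in pinpoint(n,t)][:2])
        if 'tray' in t:
            for r in regions_of(n,t)[:3]: print('   reg',t,round(r['score'],2),np.round(r['location']),rect(m,r['pixels'],8))
E
```

```text
top paint_box [(0.85, array([ 633., -220.])), (0.47, array([668.,  -2.]))]
top cork_block [(0.68, array([ 647., -219.]))]
top tin [(0.8, array([ 633., -219.]))]
top dipper [(0.48, array([ 629., -219.]))]
top jam_jar [(0.67, array([661., -10.]))]
top ink_bottle [(0.63, array([486., 177.]))]
   reg box_tray 0.96 [177. 275.] (array([397.5, 475.3]), array([139.3,  88.3]), 0.946)
   reg box_tray 0.92 [286. 172.] (array([657.4, 195.8]), array([138.8,  87. ]), 0.793)
   reg box_tray 0.63 [229. 355.] (array([202. , 338.7]), array([142.4,  91.5]), 0.694)
top block_tray [(0.83, array([453.,   2.]))]
   reg block_tray 0.81 [363. 247.] (array([457.6,   2. ]), array([109.1,  73.9]), -0.131)
top tin_tray [(0.76, array([365., 302.]))]
   reg tin_tray 0.8 [245. 284.] (array([372.2, 299.2]), array([74.9, 73.3]), -0.779)
top dipper_tray [(0.69, array([ 355., -292.]))]
   reg dipper_tray 0.55 [478. 284.] (array([ 357.4, -288.3]), array([54.2, 48.4]), -0.067)
scene paint_box [(0.97, array([ 634., -220.]))]
scene cork_block [(0.69, array([ 642., -221.]))]
scene tin [(0.78, array([ 628., -209.]))]
scene d
[... 218 characters left out ...]

   reg box_tray 0.96 [423. 273.] (array([655.6, 192.8]), array([144.2,  96.7]), 0.797)
   reg box_tray 0.92 [275. 197.] (array([200.3, 341.1]), array([142.8, 111.6]), 0.694)
   reg box_tray 0.73 [357. 187.] (array([395.6, 471.7]), array([146.4, 100.2]), 0.95)
scene block_tray [(0.71, array([459.,  12.])), (0.62, array([ 632., -219.]))]
   reg block_tray 0.65 [163. 388.] (array([ 357.4, -292.6]), array([58.2, 50. ]), -0.529)
scene tin_tray [(0.82, array([372., 303.]))]
   reg tin_tray 0.64 [327. 215.] (array([372.5, 295.8]), array([81.1, 74.2]), -1.096)
scene dipper_tray [(0.57, array([ 356., -294.]))]
   reg dipper_tray 0.61 [163. 388.] (array([ 356.8, -292.7]), array([56.8, 52.4]), -0.494)
```

```bash
python3 -m pendant '[-1,-0.81,0,0,0,0,-1,-1,-0.81,0,0,0,0,-1,-1,-0.81,0,0,0,0,-1,-1,-0.81,0,0,0,0,-1,-1,-0.81,0,0,0,0,-1,-1,-0.81,0,0,0,0,-1,-1,-0.81,0,0,0,0,-1,-1,-0.81,0,0,0,0,-1,-1,-0.81,0,0,0,0,-1,-1,-0.81,0,0,0,0,-1,-1,-0.81,0,0,0,0,-1,-1,-0.81,0,0,0,0,-1]'
python3 -m pendant '[-1,-0.81,0,0,0,0,-1,-1,-0.81,0,0,0,0,-1,-1,-0.81,0,0,0,0,-1,-1,-0.81,0,0,0,0,-1,-1,-0.81,0,0,0,0,-1,-1,-0.81,0,0,0,0,-1,-1,-0.81,0,0,0,0,-1,-0.7,-0.7,-0.3,0,0,0,-1,0,0,-0.5,0,0,-1,-1,0,0,-0.5,0,0,-1,-1,0,0,0,0,0,-1,-1]'
python3 - <<'E'
from h import *
m=camera_model("wrist"); o=get_obs(); im=capture("wrist"); cv2.imwrite("pics/w1.png",im[:,:,::-1])
Rt=R.from_euler('xyz',o['tcp_rot']); P=np.array(m['pose'])
print(m['fov_y'],m['cx'],m['cy'],'cam in tool',Rt.inv().apply(P[:3,3]-o['tool_pos']).round(1),(Rt.inv().as_matrix()@P[:3,:3]).round(2).tolist())
for t,z in dict(paint_box=0,cork_block=28,tin=58,dipper=90).items():
    print(t,[(round(r['score'],2),plane(m,r['location'],z)[0].round(1)) for r in pinpoint("wrist",t)][:2])
    for r in regions_of("wrist",t)[:1]: print('   ',rect(m,r['pixels'],z+{'paint_box':28,'cork_block':30,'tin':32,'dipper':28}[t]))
want((632,-219,120),3.04)
E
```

```text
time: 3.2
tool_pos: [414.5, 111.9, 226.9]
tcp_rot: [3.141, 0.001, 2.834]
contact_force: [0.6, 0.7, -0.4]
grip_width: 91.8
finger_force: 0.0
time: 4.3
tool_pos: [576.9, -139.4, 267.7]
tcp_rot: [-3.141, 0.004, 3.045]
contact_force: [-0.5, 0.2, -0.1]
grip_width: 92.1
finger_force: 0.0
58.35957506199029 311.3253834524132 241.3582005241254 cam in tool [  78.    -1.7 -156.6] [[0.0, 0.96, 0.29], [1.0, 0.0, -0.0], [-0.0, 0.29, -0.96]]
paint_box []
    (array([ 629.7, -217.7]), array([112.8,  60.5]), -0.156)
cork_block []
tin [(0.9, array([ 632.4, -220.1])), (0.7, array([638.7, -23. ]))]
    (array([ 625.9, -215.5]), array([50.1, 45.5]), -0.697)
dipper [(0.83, array([ 631.4, -222.8]))]
    (array([ 627.2, -218.9]), array([37.6, 25.3]), -0.639)
tool [ 576.  -138.6  265.4] [ 3.141 -0.     3.043] shift units [-2.13 -2.48  4.85] wz units 0.04 j6 -1.84 t 4.75
```

View pics/w1.png

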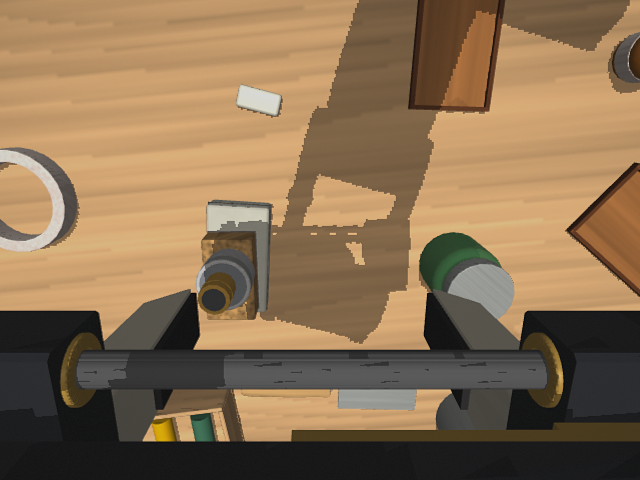

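```bash
python3 - <<'E'
from h import *
m=camera_model("wrist")
print(plane(m,[(214,299)],118).round(1),'box top corners',plane(m,[(207,203),(272,205),(267,312)],28).round(1).tolist(),'cork top',plane(m,[(202,238),(256,233)],58).round(1).tolist(),'tin top',plane(m,[(225,278)],90).round(1))
E
```

```text
[[ 629.2 -220.8]] box top corners [[570.8, -237.3], [578.6, -177.2], [687.3, -196.0]] cork top [[595.9, -239.1], [596.0, -191.0]] tin top [[ 623.3 -216.7]]
```

```bash
python3 -m pendant '[-0.68,-0.85,0,0,0,0,-1,-0.68,-0.85,0,0,0,0,-1,-0.68,-0.84,0,0,0,0,-1,0,0,0.6,0,0,0.9,-0.4,0,0,1,0,0,0,-0.4,0,0,1,0,0,0,-0.4,0,0,0,0,0,0,-0.4]'
python3 - <<'E'
from h import *
m=camera_model("wrist");im=capture("wrist"); cv2.imwrite("pics/w2.png",im[:,:,::-1])
for r in pinpoint("wrist","dipper")[:1]:print(r['score'],plane(m,r['location'],90),r['location'])
for r in regions_of("wrist","dipper")[:1]:
    ys,xs=np.where(r['pixels']);print(xs.min(),xs.max(),ys.min(),ys.max())
want((629.5,-220.5,99),2.98); print(get_obs()['grip_width'])
E
```

```text
time: 5.45
tool_pos: [627.2, -219.5, 182.7]
tcp_rot: [3.139, -0.009, 2.98]
contact_force: [0.2, -0.8, -1.1]
grip_width: 66.0
finger_force: 0.0
0.76 [[ 630.58300509 -222.28057313]] [309.8, 251.5]
286 331 236 291
tool [ 630.2 -220.8  189.3] [-3.141e+00  2.000e-03  2.980e+00] shift units [0.03 0.01 3.01] wz units 0.01 j6 -1.86 t 5.6
64.87432392027782
```

View pics/w2.png

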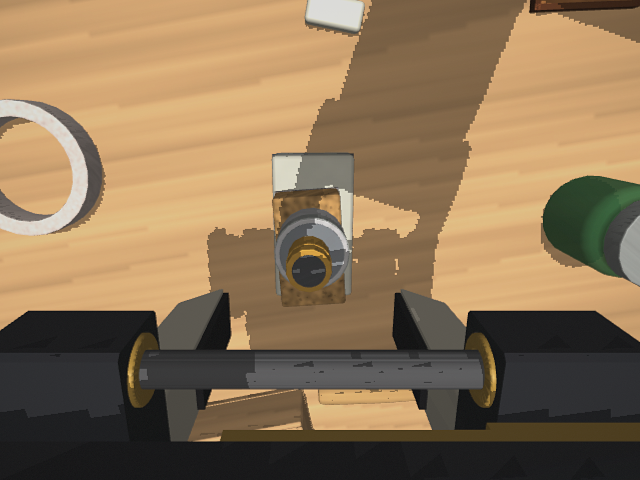

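```bash
python3 -m pendant '[0,0,1,0,0,0,-0.4,0,0,1,0,0,0,-0.4,0,0,0.6,0,0,0,-0.4,0,0,0.4,0,0,0,-0.4,0,0,0,0,0,0,0.2,0,0,0,0,0,0,1,0,0,0,0,0,0,1,0,0,0,0,0,0,1,0,0,0,0,0,0,1,0,0,0,0,0,0,1,0,0,0,0,0,0,1]'
```

```text
time: 6.7
tool_pos: [629.7, -220.7, 98.3]
tcp_rot: [-3.141, 0.001, 2.98]
contact_force: [-0.9, -0.1, 2.6]
grip_width: 24.1
finger_force: 30.0
```

```bash
python3 -m pendant '[0,0,-0.5,0,0,0,1,0,0,-0.8,0,0,0,1,0,0,-0.7,0,0,0,1,0.95,-0.41,0,0,0,0,1,0.95,-0.41,0,0,0,0,1,0.95,-0.41,0,0,0,0,1,0.95,-0.41,0,0,0,0,1,0.95,-0.41,0,0,0,0,1,0.95,-0.41,0,0,0,0,1,0.95,-0.41,0,0,0,0,1,0.95,-0.41,0,0,0,0,1,0.5,-0.2,0,0,0,0,1]'
python3 -m pendant '[0.5,-0.2,0.5,0,0,0,1,0,0,1,0,0,0,1,0,0,0.8,0,0,0,1,0,0,0,0,0,0,1,0,0,0,0,0,0,1]'
python3 - <<'E'
from h import *
m=camera_model("wrist");im=capture("wrist"); cv2.imwrite("pics/w3.png",im[:,:,::-1])
for r in pinpoint("wrist","dipper_tray")[:2]:print(r['score'],plane(m,r['location'],0),r['location'])
for r in regions_of("wrist","dipper_tray")[:2]: print(r['score'],rect(m,r['pixels'],8))
want((357,-290,12),2.98); print(get_obs()['grip_width'])
E
```

```text
time: 7.9
tool_pos: [370.9, -284.7, 157.6]
tcp_rot: [3.141, -0.001, 2.979]
contact_force: [-0.7, -0.2, -0.1]
grip_width: 24.2
finger_force: 30.0
time: 8.4
tool_pos: [357.4, -288.2, 89.0]
tcp_rot: [3.141, -0.0, 2.981]
contact_force: [-1.1, -0.9, -0.8]
grip_width: 24.1
finger_force: 30.0
0.72 [[ 356.64069171 -291.44173961]] [308.2, 245.8]
0.63 (array([ 355.4, -291.8]), array([52., 51.]), 1.437)
tool [ 357.9 -288.8   89.9] [-3.140e+00  2.000e-03  2.981e+00] shift units [ 0.03 -0.04  2.6 ] wz units 0.01 j6 -2.26 t 8.55
23.96450748613474
```

View pics/w3.png

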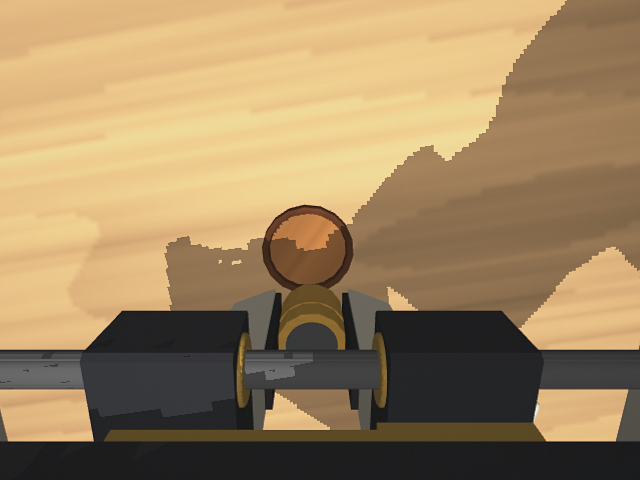

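```bash
python3 -m pendant '[0.04,-0.09,0.9,0,0,0,1,0,0,0.9,0,0,0,1,0,0,0.5,0,0,0,1,0,0,0.2,0,0,0,1,0,0,0.1,0,0,0,1,0,0,0,0,0,0,1,0,0,0,0,0,0,1]'
python3 -m pendant '[0,0,0,0,0,0,0.2,0,0,0,0,0,0,0,0,0,0,0,0,0,-0.2,0,0,0,0,0,0,-0.2,0,0,0,0,0,0,-0.2]'
```

```text
time: 9.25
tool_pos: [356.1, -291.2, 11.6]
tcp_rot: [-3.14, 0.002, 2.981]
contact_force: [-0.1, 0.6, -1.1]
grip_width: 24.2
finger_force: 30.0
time: 9.75
tool_pos: [355.5, -290.6, 10.7]
tcp_rot: [3.142, 0.0, 2.98]
contact_force: [0.6, -0.4, -0.5]
grip_width: 54.4
finger_force: 0.0
```

```bash
python3 -m pendant '[0,0,-0.4,0,0,0,-0.2,0,0,-1,0,0,0,-0.2,-0.3,0.1,-1,0,0,0,-0.2,-0.9,0.4,-1,0,0,0,-0.2,-0.95,0.43,-1,0,0,0,-0.2,-0.95,0.43,-0.7,0,0,0,-0.2,-0.95,0.43,0,0,0,0,-0.4,-0.95,0.43,0,0,0,0,-0.4,-0.95,0.43,0,0,0,0,-0.4,-0.95,0.43,0,0,0,0,-0.4,-0.95,0.43,0,0,0,0,-0.4,-0.75,0.3,0,0,0,0,-0.4]'
python3 -m pendant '[0,0,0,0,0,0,-0.4,0,0,0,0,0,0,-0.4]'
python3 - <<'E'
from h import *
m=camera_model("wrist");im=capture("wrist"); cv2.imwrite("pics/w4.png",im[:,:,::-1])
for r in pinpoint("wrist","tin")[:2]:print(r['score'],plane(m,r['location'],58),r['location'])
for r in regions_of("wrist","tin")[:1]: print(r['score'],rect(m,r['pixels'],90))
want((630,-219,68),2.98)
E
```

```text
time: 10.95
tool_pos: [629.8, -218.2, 163.2]
tcp_rot: [3.141, -0.0, 2.981]
contact_force: [-0.7, -0.3, 0.2]
grip_width: 64.5
finger_force: 0.0
time: 11.15
tool_pos: [628.1, -218.9, 162.9]
tcp_rot: [3.141, -0.002, 2.981]
contact_force: [0.5, -0.2, -0.2]
grip_width: 64.1
finger_force: 0.0
0.57 [[ 632.56797849 -221.73443589]] [310.3, 246.2]
0.96 (array([ 629.7, -220.3]), array([51.2, 46.5]), -0.577)
tool [ 627.5 -219.6  163.8] [ 3.142e+00 -1.000e-03  2.980e+00] shift units [-0.08  0.03  3.19] wz units -0.01 j6 -1.86 t 11.3
```

View pics/w4.png

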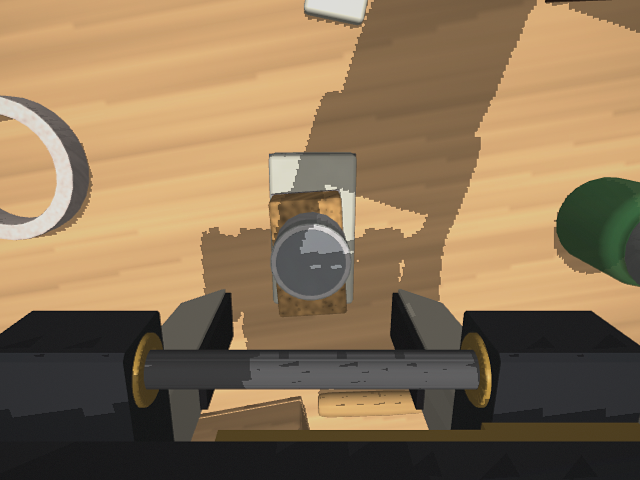

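```bash
python3 - <<'E'
from h import *
m=camera_model("wrist"); print(plane(m,[(311,261)],90))
E
python3 -m pendant '[-0.12,0,1,0,0,0,-0.4,0,0,1,0,0,0,-0.4,0,0,0.8,0,0,0,-0.4,0,0,0.38,0,0,0,-0.4,0,0,0,0,0,0,-0.1,0,0,0,0,0,0,0.2,0,0,0,0,0,0,1,0,0,0,0,0,0,1,0,0,0,0,0,0,1,0,0,0,0,0,0,1]'
```

```text
[[ 631.17203699 -221.86333794]]
time: 12.3
tool_pos: [632.9, -220.3, 70.1]
tcp_rot: [-3.141, 0.003, 2.98]
contact_force: [-1.1, -0.6, 6.2]
grip_width: 44.5
finger_force: 30.0
```

```bash
python3 -m pendant '[0,0,-0.5,0,0,0,1,0,0,-0.8,0,0,0,1,0,0,-0.8,0,0,0,1,0.5,0.7,0,0,0,0,1,0.71,0.98,0,0,0,0,1,0.71,0.98,0,0,0,0,1,0.71,0.98,0,0,0,0,1,0.71,0.98,0,0,0,0,1,0.71,0.98,0,0,0,0,1,0.71,0.98,0,0,0,0,1,0.71,0.98,0,0,0,0,1,0.71,0.98,0,0,0,0,1]'
python3 -m pendant '[0.71,0.98,0,0,0,0,1,0.71,0.98,0,0,0,0,1,0.71,0.98,0,0,0,0,1,0.71,0.98,0,0,0,0,1,0.71,0.98,0,0,0,0,1,0.71,0.98,0,0,0,0,1,0.71,0.98,0,0,0,0,1,0.2,0.26,0.7,0,0,0,1,0,0,0.7,0,0,0,1,0,0,0,0,0,0,1,0,0,0,0,0,0,1]'
python3 - <<'E'
from h import *
m=camera_model("wrist");im=capture("wrist"); cv2.imwrite("pics/w5.png",im[:,:,::-1])
for r in pinpoint("wrist","tin_tray")[:2]:print(r['score'],plane(m,r['location'],0),r['location'])
for r in regions_of("wrist","tin_tray")[:2]: print(r['score'],rect(m,r['pixels'],8))
want((372,298,14),2.98); print(get_obs()['grip_width'])
E
```

```text
time: 13.5
tool_pos: [489.4, 64.2, 132.2]
tcp_rot: [3.141, 0.001, 2.98]
contact_force: [0.4, -0.0, -1.0]
grip_width: 44.3
finger_force: 30.0
time: 14.6
tool_pos: [371.5, 298.6, 90.0]
tcp_rot: [-3.142, -0.0, 2.98]
contact_force: [0.5, 0.6, -1.6]
grip_width: 44.3
finger_force: 30.0
0.72 [[372.2266573  298.46199133]] [313.7, 246.9]
0.63 (array([363.8, 300.6]), array([74.3, 58.3]), 1.378)
tool [372.2 298.7  90.6] [3.14e+00 2.00e-03 2.98e+00] shift units [ 0.01 -0.03  2.55] wz units -0.0 j6 -0.89 t 14.75
43.98061742448548
```

View pics/w5.png

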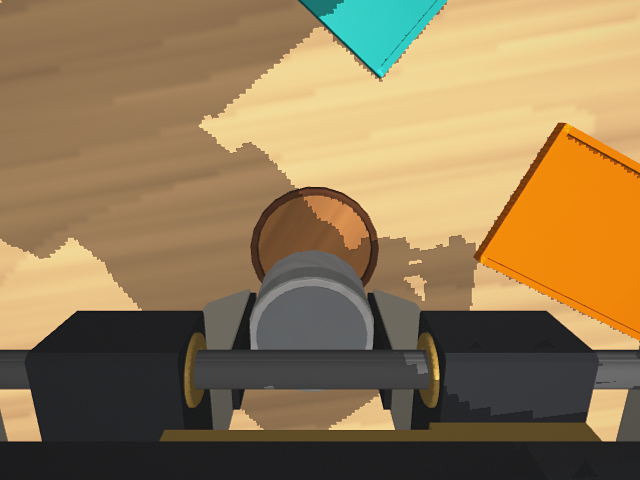

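```bash
python3 -m pendant '[0.01,-0.02,0.9,0,0,0,1,0,0,0.9,0,0,0,1,0,0,0.4,0,0,0,1,0,0,0.2,0,0,0,1,0,0,0.1,0,0,0,1,0,0,0,0,0,0,1,0,0,0,0,0,0,1]'
```

```text
time: 15.45
tool_pos: [371.7, 298.4, 15.3]
tcp_rot: [3.14, 0.002, 2.98]
contact_force: [-0.2, -0.2, -1.5]
grip_width: 44.0
finger_force: 30.0
```

```bash
python3 -m pendant '[0,0,0.03,0,0,0,1,0,0,0.02,0,0,0,1,0,0,0,0,0,0,1]'; python3 -m pendant '[0,0,0,0,0,0,0.1,0,0,0,0,0,0,-0.1,0,0,0,0,0,0,-0.4,0,0,0,0,0,0,-0.4,0,0,-0.4,0,0,0,-0.4,0,0,-1,0,0,0,-0.4,0,0,-1,0,0,0,-0.4,0,0,-1,0,0,0,-0.4,-0.71,-0.98,-0.6,0,0,0,-0.4,-0.71,-0.98,0,0,0,0,-0.4]'
```

```text
time: 15.75
tool_pos: [371.7, 298.4, 15.0]
tcp_rot: [3.14, 0.002, 2.981]
contact_force: [-3.8, -2.9, 18.8]
grip_width: 44.5
finger_force: 30.0
time: 16.75
tool_pos: [405.2, 233.7, 136.3]
tcp_rot: [3.138, 0.005, 2.983]
contact_force: [-0.3, -0.1, -0.0]
grip_width: 64.0
finger_force: 0.0
```

```bash
python3 -m pendant '[-0.71,-0.98,0,0,0,0,-0.4,-0.71,-0.98,0,0,0,0,-0.4,-0.71,-0.98,0,0,0,0,-0.4,-0.71,-0.98,0,0,0,0,-0.4,-0.71,-0.98,0,0,0,0,-0.4,-0.71,-0.98,0,0,0,0,-0.4,-0.71,-0.98,0,0,0,0,-0.4,-0.71,-0.98,0,0,0,0,-0.4,-0.71,-0.98,0,0,0,0,-0.4,-0.71,-0.98,0,0,0,0,-0.4,-0.71,-0.98,0,0,0,0,-0.4,-0.71,-0.98,0,0,0,0,-0.4]'
python3 -m pendant '[-0.71,-0.98,0,0,0,0,-0.4,-0.67,-0.96,0,0,0,0,-0.4,0,0,0,0,0,0,-0.4,0,0,0,0,0,0,-0.4]'
python3 - <<'E'
from h import *
m=camera_model("wrist");im=capture("wrist"); cv2.imwrite("pics/w6.png",im[:,:,::-1])
for t,z in (("cork_block",28),("paint_box",0)):
  for r in pinpoint("wrist",t)[:2]:print(r['score'],plane(m,r['location'],z),r['location'])
for r in regions_of("wrist","cork_block")[:1]: print(r['score'],rect(m,r['pixels'],58))
want((631,-219,38),2.98)
E
```

```text
time: 17.95
tool_pos: [599.6, -157.4, 133.6]
tcp_rot: [3.141, 0.0, 2.98]
contact_force: [0.5, -0.5, -0.1]
grip_width: 64.1
finger_force: 0.0
time: 18.35
tool_pos: [630.3, -220.4, 132.7]
tcp_rot: [3.141, -0.001, 2.979]
contact_force: [-1.0, 1.0, 0.2]
grip_width: 64.4
finger_force: 0.0
0.71 (array([ 638.4, -224.1]), array([84.3, 46. ]), -0.089)
tool [ 630.5 -218.8  133.2] [ 3.141 -0.     2.982] shift units [-0.02 -0.    3.17] wz units 0.02 j6 -1.86 t 18.55
```

View pics/w6.png

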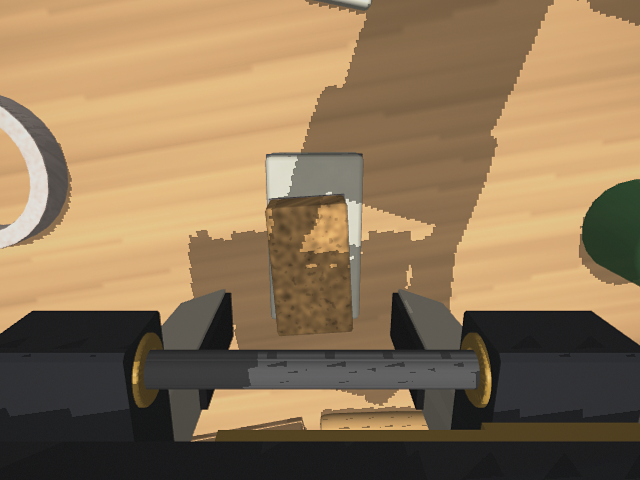

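```bash
python3 - <<'E'
from h import *
m=camera_model("wrist"); c=plane(m,[(267,209),(347,203),(353,331),(278,335)],58); print(c.round(1).tolist(),c.mean(0))
for a,b in((0,3),(1,2)): e=c[b]-c[a];print(np.arctan2(e[1],e[0]))
e=c[1]-c[0];print(np.arctan2(-e[0],e[1]))
want((*c.mean(0),38.5),3.053)
E
```

```text
[[600.8, -240.3], [604.5, -196.3], [682.8, -203.4], [678.3, -248.4]] [ 641.61111118 -222.09879493]
-0.1044739705363186
-0.08968892175592705
-0.08367403523620146
tool [ 630.5 -218.8  133.2] [ 3.141 -0.     2.982] shift units [-0.38 -0.05  3.16] wz units -1.02 j6 -1.86 t 18.55
```

```bash
python3 -m pendant '[-0.35,-0.05,0.5,0,0,-1,-0.4,0,0,1,0,0,0,-0.4,0,0,1,0,0,0,-0.4,0,0,0.66,0,0,0,-0.4,0,0,0,0,0,0,-0.2,0,0,0,0,0,0,0.2,0,0,0,0,0,0,1,0,0,0,0,0,0,1,0,0,0,0,0,0,1,0,0,0,0,0,0,1]'
```

```text
time: 19.55
tool_pos: [641.8, -223.5, 39.9]
tcp_rot: [-3.141, 0.003, 3.05]
contact_force: [-1.5, 1.5, 6.6]
grip_width: 45.9
finger_force: 30.0
```

```bash
python3 -m pendant '[0,0,-0.5,0,0,0,1,0,0,-0.9,0,0,0,1,0,0,-0.8,0,0,0,1,0.85,0.86,0,0,0,0,1,0.85,0.86,0,0,0,0,1,0.85,0.86,0,0,0,0,1,0.85,0.86,0,0,0,0,1,0.85,0.86,0,0,0,0,1,0.85,0.86,0,0,0,0,1,0.85,0.86,0,0,0,0,1,0.85,0.86,0,0,0,0,1,0,0,0,0,0,0.57,1]'
python3 -m pendant '[0,0,0,0,0,0,1,0,0,0,0,0,0,1]'
python3 - <<'E'
from h import *
m=camera_model("wrist");im=capture("wrist"); cv2.imwrite("pics/w7.png",im[:,:,::-1])
for r in pinpoint("wrist","block_tray")[:2]:print(r['score'],plane(m,r['location'],0),r['location'])
for r in regions_of("wrist","block_tray")[:2]: print(r['score'],rect(m,r['pixels'],8))
want((456,3,15),3.01); print(get_obs()['grip_width'])
E
```

```text
time: 20.75
tool_pos: [453.3, 3.5, 104.7]
tcp_rot: [3.141, -0.002, 3.012]
contact_force: [-0.5, -0.6, -0.4]
grip_width: 45.5
finger_force: 30.0
time: 20.95
tool_pos: [457.3, 0.5, 104.8]
tcp_rot: [-3.141, 0.002, 3.011]
contact_force: [-0.5, -0.6, -1.3]
grip_width: 46.0
finger_force: 30.0
0.86 (array([423.5,   4.9]), array([74.8, 40.6]), 1.431)
tool [4.571e+02 3.000e-01 1.042e+02] [3.142e+00 1.000e-03 3.010e+00] shift units [0.05 0.09 2.97] wz units 0.0 j6 -1.61 t 21.1
45.64388510928118
```

View pics/w7.png

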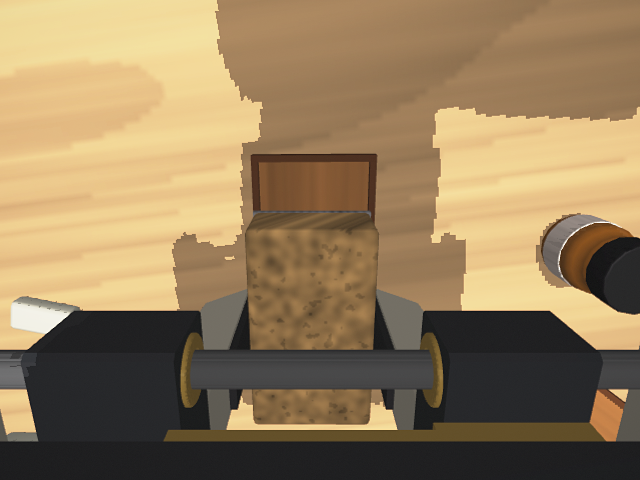

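```bash
python3 - <<'E'
from h import *
m=camera_model("wrist"); c=plane(m,[(250.5,153.5),(376.5,153.5)],8); e=c[1]-c[0]; y=np.arctan2(-e[0],e[1]); mid=c.mean(0)
t=mid+54*np.array([np.cos(y),np.sin(y)]); print(c,y,np.linalg.norm(e),'tray',t)
k=plane(m,[(246,231),(378,231),(368,425),(255,422)],104.5-11+30);print('cork',k.mean(0),np.linalg.norm(k[1]-k[2]),np.linalg.norm(k[1]-k[0]))
z=plane(m,[(246,231),(378,231),(368,425),(255,422)],104.5-11+30).mean(0)
want((t[0]-z[0]+get_obs()['tool_pos'][0],t[1]-z[1]+get_obs()['tool_pos'][1],15),np.pi+y)
E
```

```text
[[398.7122517  -29.04640572]
 [408.270568    43.24839497]] -0.13145065887379467 72.92393035320276 tray [4.57025541e+02 2.30837416e-02]
cork [455.52069598  -0.94396963] 77.31862651962562 43.751836995077895
tool [4.571e+02 3.000e-01 1.042e+02] [3.142e+00 1.000e-03 3.010e+00] shift units [-0.04  0.04  2.97] wz units -0.0 j6 -1.61 t 21.1
```

```bash
python3 -m pendant '[-0.03,0.03,0.9,0,0,0,1,0,0,0.9,0,0,0,1,0,0,0.7,0,0,0,1,0,0,0.3,0,0,0,1,0,0,0.12,0,0,0,1,0,0,0.05,0,0,0,1,0,0,0,0,0,0,1,0,0,0,0,0,0,1]'
```

```text
time: 21.9
tool_pos: [458.1, 1.5, 15.6]
tcp_rot: [3.142, 0.002, 3.011]
contact_force: [-0.2, -0.1, -0.9]
grip_width: 45.9
finger_force: 30.0
```

```bash
python3 -m pendant '[0,0,0.03,0,0,0,1,0,0,0.03,0,0,0,1,0,0,0,0,0,0,1]'; python3 -m pendant '[0,0,0,0,0,0,0.1,0,0,0,0,0,0,-0.1,0,0,0,0,0,0,-0.4,0,0,0,0,0,0,-0.4,0,0,-0.4,0,0,0,-0.4,0,0,-1,0,0,0,-0.4,0,0,-1,0,0,0,-0.4,0,0,-0.6,0,0,0,-0.7]'
```

```text
time: 22.2
tool_pos: [458.1, 1.6, 14.8]
tcp_rot: [-3.141, 0.002, 3.011]
contact_force: [-4.6, -0.2, 16.7]
grip_width: 45.8
finger_force: 30.0
time: 23.0
tool_pos: [458.2, 1.5, 104.9]
tcp_rot: [3.142, 0.002, 3.01]
contact_force: [-0.5, 0.3, 1.5]
grip_width: 69.2
finger_force: 0.0
```

```bash
python3 -m pendant '[-0.945,-0.925,-0.3,0,0,0,-0.9,-0.945,-0.925,0,0,0,0,-0.9,-0.945,-0.925,0,0,0,0,-0.9,-0.945,-0.925,0,0,0,0,-0.9,-0.945,-0.925,0,0,0,0,-0.9,-0.945,-0.925,0,0,0,0,-0.9,-0.945,-0.925,0,0,0,0,-0.9,0,0,0,0,0,0.43,-0.9,0,0,0,0,0,0,-0.9,0,0,0,0,0,0,-0.9]'
python3 - <<'E'
from h import *
m=camera_model("wrist");im=capture("wrist"); cv2.imwrite("pics/w8.png",im[:,:,::-1])
for r in pinpoint("wrist","paint_box")[:2]:print(r['score'],plane(m,r['location'],0),r['location'])
for r in regions_of("wrist","paint_box")[:1]: print(r['score'],rect(m,r['pixels'],28))
want((630,-217,11),2.98)
E
```

```text
time: 24.0
tool_pos: [628.4, -216.4, 111.5]
tcp_rot: [3.141, -0.001, 2.981]
contact_force: [-0.3, 0.1, -0.2]
grip_width: 87.2
finger_force: 0.0
0.76 [[ 633.64541523 -217.83229009]] [312.6, 243.9]
0.94 (array([ 631.3, -219.9]), array([111.4,  59.9]), -0.158)
tool [ 628.7 -216.1  112.3] [ 3.141 -0.     2.982] shift units [-0.05 -0.02  3.38] wz units 0.02 j6 -1.86 t 24.15
```

View pics/w8.png

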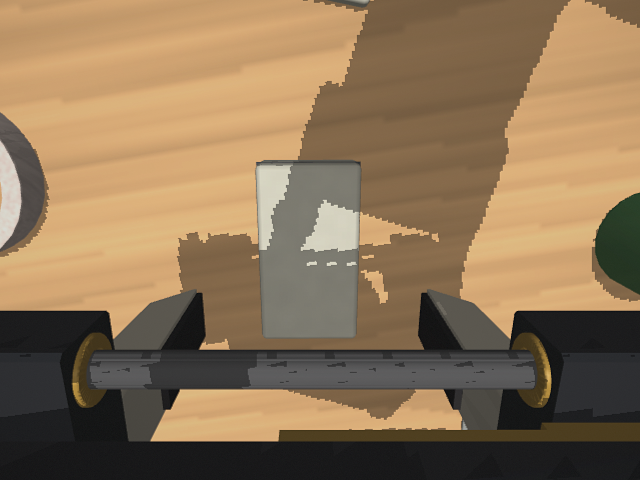

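```bash
python3 -m pendant '[-0.12,-0.07,0.9,0,0,0,-0.9,0,0,0.9,0,0,0,-0.9,0,0,0.9,0,0,0,-0.9,0,0,0.5,0,0,0,-0.9,0,0,0.15,0,0,0,-0.5,0,0,0,0,0,0,-0.2,0,0,0,0,0,0,0.2,0,0,0,0,0,0,1,0,0,0,0,0,0,1,0,0,0,0,0,0,1,0,0,0,0,0,0,1]'
```

```text
time: 25.25
tool_pos: [633.0, -219.8, 13.2]
tcp_rot: [-3.141, 0.003, 2.98]
contact_force: [-0.3, 1.6, 6.1]
grip_width: 59.7
finger_force: 30.0
```

```bash
python3 -m pendant '[0,0,-0.4,0,0,0,1,0,0,-0.9,0,0,0,1,0,0,-1,0,0,0,1,0,0,-1,0,0,0,1,0,0.4,-0.8,0,0,0,1,0.1,0.9,-0.2,0,0,0,1,0.1,0.98,0,0,0,0,1,0.1,0.98,0,0,0,0,1,0.1,0.98,0,0,0,0,1,0.1,0.98,0,0,0,0,1,0.1,0.98,0,0,0,0,1,0.1,0.98,0,0,0,0,1]'
python3 -m pendant '[0.1,0.98,0,0,0,0,1,0.1,0.98,0,0,0,0,1,0.1,0.98,0,0,0,0,1,0.1,0.98,0,0,0,0,1,0.1,0.98,0,0,0,0,1,0.2,0.9,0,0,0,0,1,0.3,0.8,0,0,0,0,1,0,0,0,0,0,-1,1,0,0,0,0,0,-1,1,0,0,0,0,0,-1,1,0,0,0,0,0,-1,1,0,0,0,0,0,-1,1]'
python3 -m pendant '[0,0,0,0,0,-1,1,0,0,0,0,0,-1,1,0,0,0,0,0,-1,1,0,0,0,0,0,-1,1,0,0,0,0,0,-1,1,0,0,0,0,0,-1,1,0,0,0,0,0,-1,1,0,0,0,0,0,-1,1,0,0,0,0,0,-0.7,1,0,0,0,0,0,0,1,0,0,0,0,0,0,1]'
python3 - <<'E'
from h import *
m=camera_model("wrist");im=capture("wrist"); cv2.imwrite("pics/w9.png",im[:,:,::-1])
for r in pinpoint("wrist","box_tray")[:2]:print(r['score'],plane(m,r['location'],0),r['location'])
want((656.5,194.5,16),3.937); print(get_obs()['grip_width'])
E
```

```text
time: 26.45
tool_pos: [645.5, -2.5, 140.8]
tcp_rot: [-3.141, -0.001, 2.98]
contact_force: [0.3, 0.7, -3.0]
grip_width: 59.5
finger_force: 30.0
time: 27.65
tool_pos: [647.6, 196.5, 140.7]
tcp_rot: [-3.142, -0.001, -2.951]
contact_force: [-0.8, 0.3, -2.9]
grip_width: 59.7
finger_force: 30.0
time: 28.75
tool_pos: [647.9, 196.5, 140.7]
tcp_rot: [3.141, -0.0, -2.348]
contact_force: [0.6, 0.1, -2.4]
grip_width: 59.6
finger_force: 30.0
tool [648.  196.6 140.7] [ 3.141 -0.    -2.347] shift units [-0.15 -0.25  4.16] wz units -0.02 j6 -2.18 t 28.85
59.46723313183554
```

View pics/w9.png

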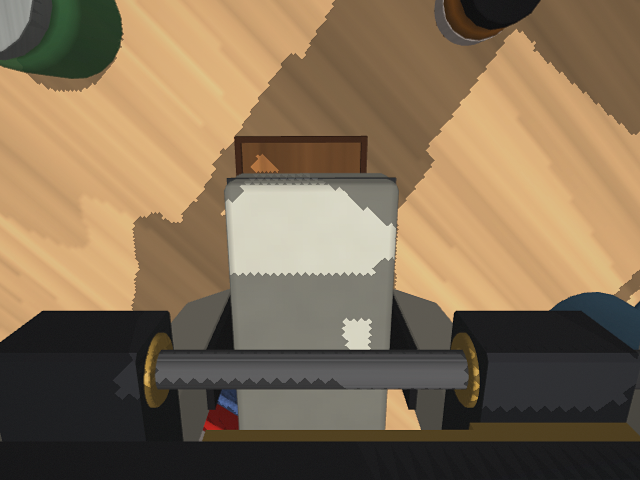

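```bash
python3 - <<'E'
from h import *
m=camera_model("wrist")
def ctr(px,z,h):
    c=plane(m,px,z); e=c[1]-c[0]; y=np.arctan2(-e[0],e[1]); t=c.mean(0)+h*np.array([np.cos(y),np.sin(y)]); print(t.round(1),y.round(3),np.linalg.norm(e).round(1)); return t,y
t,y=ctr([(234.5,136),(367.5,136)],8,69)
k,yk=ctr([(225.5,182),(397.5,180)],156.7,55)
T=np.array([656.2,194.4])  # top/scene mean
o=get_obs()['tool_pos']
want((*(t-k+o[:2]),16),get_obs()['tcp_rot'][2]+y-yk); want((*t,16),np.pi+y)
E
```

```text
[657.9 194.5] 0.794 87.1
[647.1 194.1] 0.806 56.4
tool [648.  196.6 140.7] [ 3.141 -0.    -2.347] shift units [-0.26 -0.25  4.16] wz units 0.17 j6 -2.18 t 28.85
tool [648.  196.6 140.7] [ 3.141 -0.    -2.347] shift units [-0.18 -0.28  4.16] wz units -0.0 j6 -2.18 t 28.85
```

```bash
python3 -m pendant '[-0.22,-0.26,0.9,0,0,0,1,0,0,0.95,0,0,0,1,0,0,0.95,0,0,0,1,0,0,0.75,0,0,0,1,0,0,0.4,0,0,0,1,0,0,0.15,0,0,0,1,0,0,0,0,0,0,1,0,0,0,0,0,0,1]'
```

```text
time: 29.65
tool_pos: [659.3, 196.1, 19.1]
tcp_rot: [-3.14, 0.002, -2.346]
contact_force: [0.7, -0.4, -1.6]
grip_width: 59.5
finger_force: 30.0
```

```bash
python3 -m pendant '[0,0,0.07,0,0,0,1,0,0,0.04,0,0,0,1,0,0,0,0,0,0,1,0,0,0,0,0,0,1]'
```

```text
time: 30.05
tool_pos: [659.1, 196.0, 16.2]
tcp_rot: [-3.14, 0.002, -2.346]
contact_force: [-1.5, -0.9, 5.5]
grip_width: 59.7
finger_force: 30.0
```

Touching the floor. Release, lift, check.

```bash
python3 -m pendant '[0,0,0,0,0,0,-0.4,0,0,0,0,0,0,-0.6,0,0,0,0,0,0,-0.8,0,0,0,0,0,0,-0.8,0,0,-0.4,0,0,0,-0.8,0,0,-1,0,0,0,-0.8,0,0,-1,0,0,0,-0.8,0,0,-1,0,0,0,-0.8,0,0,-1,0,0,0,-0.8,0.9,0,-0.5,0,0,0,-0.8,0.9,0,-0.5,0,0,0,-0.8,0.9,0,0,0,0,0,-0.8]'
python3 - <<'E'
from h import *
a=capture("scene");b=capture("top");c=capture("wrist")
cv2.imwrite("pics/s9.png",cv2.resize(a[130:430,120:520],(800,600))[:,:,::-1]);cv2.imwrite("pics/t9.png",cv2.resize(b[140:320,210:510],(800,480),interpolation=cv2.INTER_CUBIC)[:,:,::-1])
E
```

```text
time: 31.25
tool_pos: [602.1, 137.7, 179.8]
tcp_rot: [-3.138, 0.004, -2.346]
contact_force: [0.3, -0.4, -0.5]
grip_width: 83.0
finger_force: 0.0
```

View pics/s9.png

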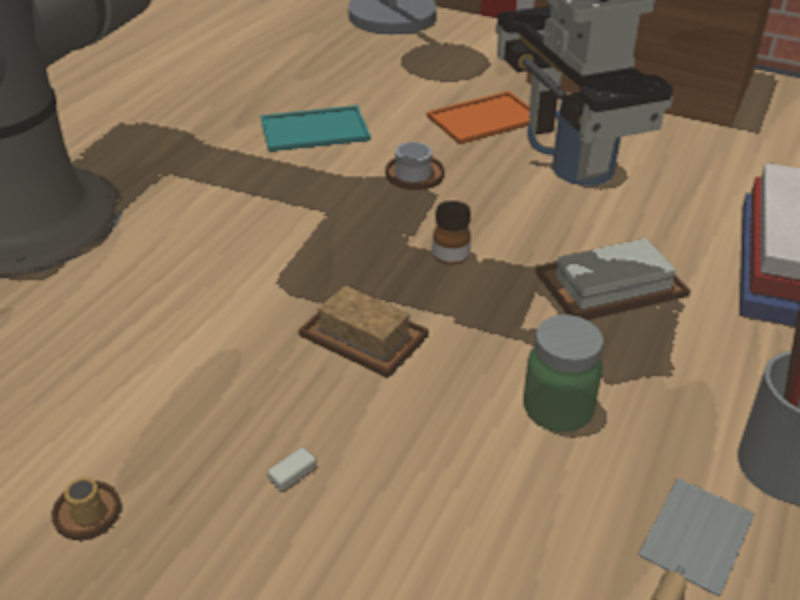

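View pics/t9.png

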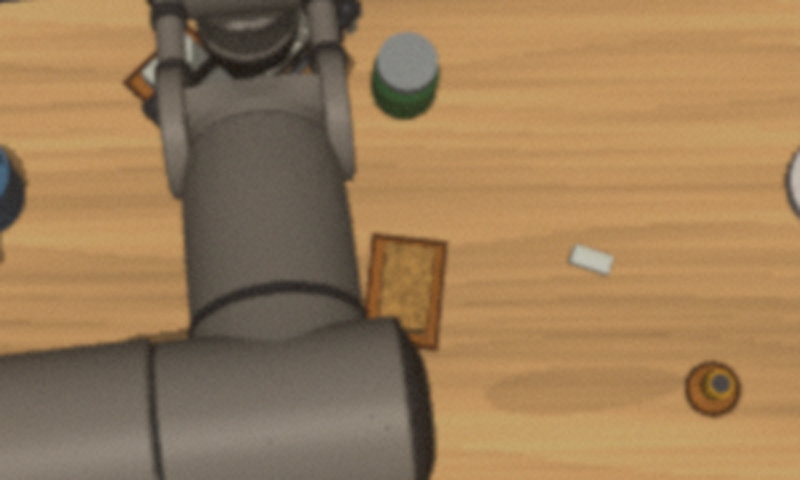

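All four pieces sit upright and flat in their trays: cup (85,505), cork (362,325), tin (413,165) and box (615,275) in the scene crop. The jar and the ink bottle still stand.

```bash
python3 -m pendant '[0,0,0,0,0,0,-0.8,0,0,0,0,0,0,-0.8,0,0,0,0,0,0,-0.8]' && python3 -c "from plant import close_job; print(close_job())"
```

```text
time: 31.7
tool_pos: [601.9, 138.6, 176.0]
tcp_rot: [3.141, -0.0, -2.346]
contact_force: [0.6, 0.7, -0.4]
grip_width: 82.7
finger_force: 0.0
the job is handed in; nothing more can be done
None
```

The job is handed in at about 32 s: the last pictures show all four pieces upright and flat in their own trays, and the jam jar and ink bottle standing, not touched by the arm; no verdict was returned.

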